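# Load a filter cartridge and clamp it home

## Task

Two filter cartridges stand on the bench: stand the taller one upright in the round cup of the cradle, grip end up, and let go. Then swing the cradle's hinged clamp over and press it fully down, so that it drives the cartridge home. Leave the shorter cartridge where it stands.

Things in the scene. Friction and masses are not known exactly. Their poses are not given: they have to be found in the camera images.
- cartridge: The taller filter cartridge, loose, standing upright, 64 mm tall: a white round body 34 mm in diameter (lowest 30 mm) with a grey ribbed round grip 28 mm in diameter above it (from 30 to 64 mm). About 60 g. Origin: centre of its underside, z up along its axis. Best gripped across the grey part, from above.
- short_cartridge: The shorter cartridge, same make and diameters but only 42 mm tall (white 18 mm, grey 24 mm). Origin: centre of its underside. It is to be left alone. Either cartridge may be on either side of the cradle.
- cradle: Cradle fixed to the bench: grey base plate 175 x 100 mm, 12 mm thick, with an upright metal cup. Origin: on the bench surface, on the cup's axis; z up, x from the cup towards the clamp's hinge, y along the hinge axis. A standing cartridge first has its underside 28 mm and its top 92 mm above the bench; it is home when the shut clamp has pushed it 10 mm farther down.
- cup_mouth (a point): Centre of the cup's open mouth, 55 mm above the bench, on the cradle's z axis. The mouth is 64 mm wide inside (72 mm outside); the cup narrows like a funnel to a 42 mm bore from 35 mm above the bench downwards.
- seat (a joint): How far the flat black seat in the cup has been pushed down, in m: 0 at the start, when its top is 28 mm above the bench. A stiff slide: it gives way at about 6 N and stays where it is left; 0.010 when the clamp is shut on the taller cartridge.
- clamp_hinge (a point): Middle of the clamp's hinge axis, 75 mm from the cup's axis on the cradle's +x side, 90 mm above the bench. Two cheeks hold it, at 64 to 86 mm from the cup's axis, y = -28 to 28 mm, 100 mm high: over the cup, fingers that open along the cradle's y stay clear of them.
- clamp (a joint): Clamp angle: 0 = shut, level over the cup (hard stop), grows as it opens upwards, 1.57 = upright, more = leaning away from the cup (stop at 2.2). Starts between 1.8 and 2.1. The stiff hinge stays where it is left (friction about 0.12 N m). The clamp meets the standing cartridge at about 0.15 rad; from there some 5 N down on the cross bar shuts it.
- clamp_bar (a point): Centre of the black cross bar (12 mm thick, 76 mm long, along the cradle's y) at the clamp's free end, 125 mm from the hinge; shut, it lies 50 mm from the cup's axis on the -x side, its top 98 mm above the bench. A flat steel arm 32 mm wide, 8 mm thick joins it to the hinge. Push it over from behind with closed fingers, then press down from above on the bar or the arm near it.
There are look-alikes about, which are no part of the job. What is shaped like the cartridge but green is not meant.

How it is judged:
On the way:
1. the taller cartridge stands upright in the cup, let go, with the clamp still open (horizontal distance between cartridge and cradle below 0.01 m and z of cartridge in the frame of cradle below 0.032 m and angle between cartridge's own z axis and vertical below 0.17 rad and value of joint clamp above 0.6 rad and contact force between cartridge and the fingers below 0.1 N), for 0.2 s.
At the end, for the whole second after the job is handed in: the clamp is shut (within 0.05 rad of its stop) over the taller cartridge, which stands upright (10 degrees) in the cup within 10 mm of its axis, driven down until its underside is less than 22.5 mm above the bench, at rest; the shorter cartridge is within 30 mm of where it stood, still upright (value of joint clamp below 0.05 rad and horizontal distance between cartridge and cradle below 0.01 m and z of cartridge in the frame of cradle below 0.0225 m and angle between cartridge's own z axis and vertical below 0.17 rad and linear speed of cartridge below 0.02 m/s and distance of short_cartridge from where it was at the start of the episode below 0.03 m and angle between short_cartridge's own z axis and vertical below 0.3 rad); the robot touches nothing.
It fails at once if the shorter cartridge is moved more than 30 mm (distance of short_cartridge from where it was at the start of the episode above 0.03 m).
It also fails if it takes over 54 s, if anything falls off the work surface, if the arm or the gripper's body presses on something with over 40 N, if the wrist force passes 120 N, or if a joint passes its speed limit or range.

## Robot

A 6-joint arm with a two-finger parallel gripper is mounted at the origin on a cart in front of the work surface, level with it; the furniture and walls round the work are solid. World frame = base frame: x ahead of the robot, y to its left, z up, the work surface at z = 0. Lengths are in m, angles in rad, forces in N, time in s.
With the tool pointing down it reaches from about 0.35 to 0.925 m from the base axis. Payload 6.4 kg.
Tool frame: the origin (TCP) lies midway between the tips of the shut fingers; the grasp point (between the pads) lies 19 mm behind it (hold_point_z is the distance from the TCP to the grasp point, in m); z points along the fingers, x is the direction in which the jaws open and shut, and the axes are right-handed (so a half turn about z gives the same grasp; the last joint's range is limited). The gripper opens to 85 mm and grips with 20 to 120 N. Pads are 22 mm wide; open, the fingers measure 114 mm over their backs; the gripper's body (76 mm by 85 mm) begins 54 mm behind the grasp point. The pads swing forward as they close: fully open they stand 13 mm farther back than shut.
Start: joints at [-1.38, 0.245, 1.558, -0, 1.339, -0.174], TCP at [0.232, -0.607, 0.231] pointing down, gripper open.
Joint ranges: [-3.13, 3.13], [-1.02, 2.26], [0.13, 2.54], [-0.95, 4.09], [0.21, 2.88], [-2.74, 2.74]. Speed limits (rad/s): [2.57, 2.57, 3.14, 3.14, 3.14, 3.14].

## Interface

Orientations are given as a unit quaternion [w, x, y, z].
In Python, from station import read_state, grab_frame, camera_params, close_job, hold_point_z gives the robot as it stands.
- The arm moves only by the tool send_rows, never from a script. Its arguments are lists of equal length, an entry for each row: "slide": the shift along the tool's x, y, z in cm, a list of three; "turn": the turn, a rotation vector about the tool's x, y, z in rad, a list of three; "claw": the opening in per cent of the stroke, from 0 (shut) to 100 (fully open). In form: {"slide": [[tx, ty, tz], ...], "turn": [[wx, wy, wz], ...], "claw": [claw, ...]}. A call has 1 to 5 rows; each row is the pose to reach, as a shift and turn from the pose commanded when the call began, along the tool's axes at that moment; what a row does not reach only later rows make up. A row lasts 1/10 s, in which the tool goes at most 50 mm and 8.59 degrees, less where a joint would pass 70% of its speed; a pose out of reach is approached as far as the arm can. A call with a gripper value outside its range is refused whole. The fingers move at their own pace and stop on an object; the grip force is fixed at half the most. Time passes only in rows, so rows that repeat a pose let the fingers close. It gives the time, the measured TCP pose, the force and the opening at its end, in the units of the state.
- read_state(): the state, without advancing time (a new reading comes with each control period).
- grab_frame(name): name is "scene" or "top" or "wrist"; returns (picture, depth): 384x512x3 uint8, blue, green, red; 384x512 float32, m along the optical axis (not along the pixel's ray), 0 where there is no reading.
- camera_params(name): a dict with "fx", "fy", "cx", "cy" (pixels), "k1" (the pictures are not rectified: a ray, as slopes to the right and down, at radius r is drawn at 1 + k1 r^2 times it, then the intrinsics apply), "xyz" and "rotation" of the camera in the world; the wrist camera has in their place "mount" (4x4, takes a point from camera to tool coordinates, whose origin is the TCP and whose axes are the tool frame's). Camera axes: x right, y up, looking along -z (the intrinsics and any distortion apply to the point x, -y, -z); pixel columns grow to the right and rows downward; lengths in m; the calibration is good to about 2 mm. A picture is of the moment at which its call begins: read the wrist's pose just before it. camera_params takes no time and is no camera call.
- close_job(): hands the job in, once; it reports no verdict.
The state is a dict: "t": time; "joint_positions": joint angles; "joint_vel": joint speeds; "tau": joint torques, N m; "eef_pos": TCP position; "eef_rot": TCP orientation; "ft_force": force on the tool from outside, world axes, zero at the start; "moment": the same for the moment, N m; "grip_width": finger opening in m.
Only numpy, scipy, OpenCV 4.12 (cv2) and the standard library are available. Lean on these libraries where they do the work, as an engineer would, in place of code of your own. Each camera call takes 0.05 s, during which the arm holds its last target.

## Working session

There is one attempt and no reset: what is moved stays moved. The work goes in short steps, Python scripts to look and compute and a tool call to move; the robot and the scene stay as the last step left them, time stands still between calls to the robot, and variables do not carry over. Pictures are saved under pics/ and viewed, and the job is handed in when it is done.

Besides the shell and the picture viewer there is one more tool, called after ">>>" as name(argument=value, ...) on one line, values as JSON. send_rows: Moves the arm, as the interface text tells. Its arguments: {"type":"object","properties":{"slide":{"type":"array","items":{"type":"array","items":{"type":"number"}}},"turn":{"type":"array","items":{"type":"array","items":{"type":"number"}}},"claw":{"type":"array","items":{"type":"number"}}},"required":["slide","turn","claw"]}

```bash
ls; mkdir -p pics
cat > h.py <<'E'
import numpy as np, cv2
from station import *
from scipy.spatial.transform import Rotation as R
def cam(name):
    p=camera_params(name); 
    return p
def rot(p):
    r=np.array(p["rotation"],float)
    if r.shape==(3,3): return r
    return R.from_quat([r[1],r[2],r[3],r[0]]).as_matrix()
def pose(name,st=None):
    p=camera_params(name)
    if "mount" in p:
        st=st or read_state(); q=st["eef_rot"]
        T=np.eye(4); T[:3,:3]=R.from_quat([q[1],q[2],q[3],q[0]]).as_matrix(); T[:3,3]=st["eef_pos"]
        M=T@np.array(p["mount"]); return p,M[:3,:3],M[:3,3]
    return p,rot(p),np.array(p["xyz"],float)
def rays(p,uv):
    uv=np.asarray(uv,float).reshape(-1,2)
    x=(uv[:,0]-p["cx"])/p["fx"]; y=(uv[:,1]-p["cy"])/p["fy"]
    a,b=x.copy(),y.copy()
    for _ in range(20):
        f=1+p["k1"]*(a*a+b*b); a,b=x/f,y/f
    return np.stack([a,-b,-np.ones_like(a)],1)
def plane(P,uv,z):
    p,Rm,t=P; d=rays(p,uv)@Rm.T
    s=(z-t[2])/d[:,2]; return t+d*s[:,None]
def cloud(P,depth):
    p,Rm,t=P; h,w=depth.shape
    v,u=np.mgrid[:h,:w]; d=rays(p,np.stack([u.ravel(),v.ravel()],1))*depth.reshape(-1,1)
    return (d@Rm.T+t).reshape(h,w,3)
E
python3 - <<'E'
from h import *
print(read_state(), hold_point_z)
for n in("scene","top","wrist"):
    P=pose(n); im,d=grab_frame(n); print(n,camera_params(n)); cv2.imwrite(f"pics/{n}0.png",im); np.savez(f"{n}0.npz",im=im,d=d,R=P[1],t=P[2])
E
```

```text
pics
{'t': 0.0, 'joint_positions': array([-1.38010250e+00,  2.45805036e-01,  1.55900742e+00,  1.87465102e-07,
        1.33870739e+00, -1.74120857e-01]), 'joint_vel': array([-0.00100698,  0.00026604,  0.00047046, -0.0002396 , -0.00130386,
       -0.0005639 ]), 'tau': array([-9.01010771e-04, -4.29495978e+01, -3.26136446e+01, -2.37922941e-04,
        5.35191677e-03, -5.17737234e-06]), 'eef_pos': array([ 0.23179044, -0.60667198,  0.23018965]), 'eef_rot': array([-6.75762638e-04,  8.23642786e-01, -5.67108131e-01, -6.86925814e-04]), 'ft_force': array([-0.1235016 ,  0.18083892,  0.94362682]), 'moment': array([-0.04364285, -0.07358975, -0.03147442]), 'grip_width': 0.08536672447611905} 0.0187
scene {'fx': 399.3562357901762, 'fy': 399.3562357901762, 'cx': 256.115441703018, 'cy': 183.9750533614141, 'k1': -0.02664666571725674, 'xyz': array([-0.22240718,  0.38385017,  0.82900468]), 'rotation': array([-0.48033214, -0.21259917,  0.33523585,  0.78211224])}
top {'fx': 347.2930539084938, 'fy': 347.2930539084938, 'cx': 257.7341309619517, 'cy': 192.12781532735738, 'k1': -0.06892079299518358, 'xyz': array([0.39611126, 0.01726688, 0.92424525]), 'rotation': array([-0.69961571, -0.04828714,  0.04946158,  0.71116788])}
wrist {'fx': 322.2084281879743, 'fy': 322.2084281879743, 'cx': 261.217567176915, 'cy': 192.09760172287744, 'k1': -0.011576251499209699, 'mount': array([[ 9.99999813e-01, -5.67693801e-04, -2.27639252e-04,
        -8.50728720e-04],
       [-6.09715706e-04, -9.54700935e-01, -2.97566385e-01,
        -7.57344334e-02],
       [-4.84008148e-05,  2.97566468e-01, -9.54701102e-01,
        -1.42562336e-01],
       [ 0.00000000e+00,  0.00000000e+00,  0.00000000e+00,
         1.00000000e+00]])}
```

View pics/scene0.png

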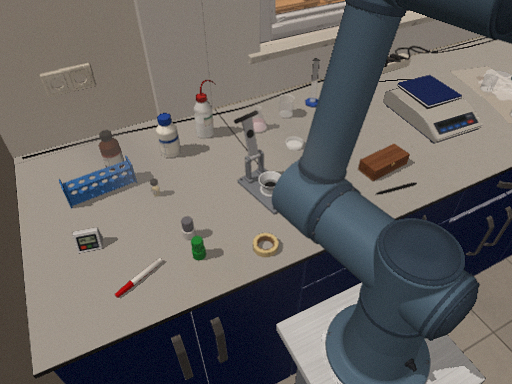

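View pics/top0.png

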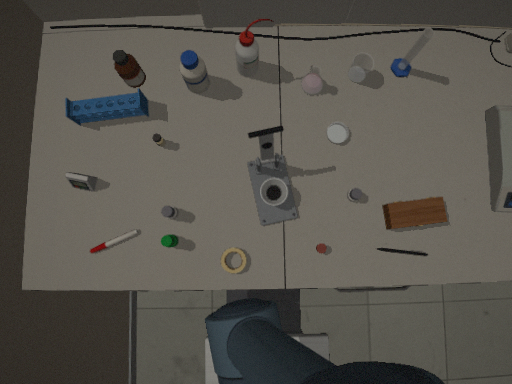

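The scene view shows the cradle at about (268,185), a grey/white cartridge at (187,227) and a green look-alike at (198,248). In the top view the candidates are grey at (170,212), grey at (355,195), green at (169,241), a dark-topped vial at (158,139) and a red cap at (321,248). Next I measure their heights and enlarge them.

Run:
```python
from h import *
z=np.load("top0.npz"); im,d=z["im"],z["d"]; P=(camera_params("top"),z["R"],z["t"])
C=cloud(P,d)
for n,(u,v) in dict(L=(170,212),Rr=(355,195),green=(169,241),vial=(158,139),red=(321,248),cup=(274,192),bench=(220,150)).items():
    w=C[v-14:v+15,u-14:u+15].reshape(-1,3); w=w[np.isfinite(w).all(1)]
    zt=np.percentile(w[:,2],98.5); top=w[w[:,2]>zt-0.006]
    print(n,"ztop",zt.round(4),"median top xy",np.median(top,0).round(4),"ext",np.ptp(top,axis=0).round(3),len(top),"zmed",np.median(w[:,2]).round(4))
crops=[cv2.resize(im[v-25:v+25,u-25:u+25],(260,260),interpolation=cv2.INTER_CUBIC) for u,v in((170,212),(355,195),(158,139))]
a=np.hstack(crops)
cr=cv2.resize(im[115:235,225:325],(250,300),interpolation=cv2.INTER_CUBIC)
s=np.load("scene0.npz")["im"]
b=np.hstack([cr,cv2.resize(s[200:270,160:230],(300,300),interpolation=cv2.INTER_CUBIC),np.zeros((300,230,3),np.uint8)])
cv2.imwrite("pics/crop0.png",np.vstack([a,b]))
```

```text
L ztop 0.0661 median top xy [0.4709 0.2417 0.0641] ext [0.089 0.24  0.864] 102 zmed 0.0018
Rr ztop 0.0449 median top xy [ 0.5101 -0.2386  0.0427] ext [0.13  0.272 0.884] 97 zmed 0.002
green ztop 0.0664 median top xy [0.4002 0.2427 0.0646] ext [0.027 0.239 0.863] 108 zmed 0.0018
vial ztop 0.0581 median top xy [0.6657 0.2764 0.0568] ext [0.278 0.271 0.872] 54 zmed 0.0017
red ztop 0.0291 median top xy [ 0.3764 -0.1444  0.0272] ext [0.033 0.176 0.901] 85 zmed 0.0018
cup ztop 0.0576 median top xy [ 0.5198 -0.0238  0.055 ] ext [0.157 0.077 0.873] 188 zmed 0.0309
bench ztop 0.005 median top xy [0.6425 0.1158 0.0014] ext [0.287 0.138 0.925] 780 zmed 0.0013
```

View pics/crop0.png

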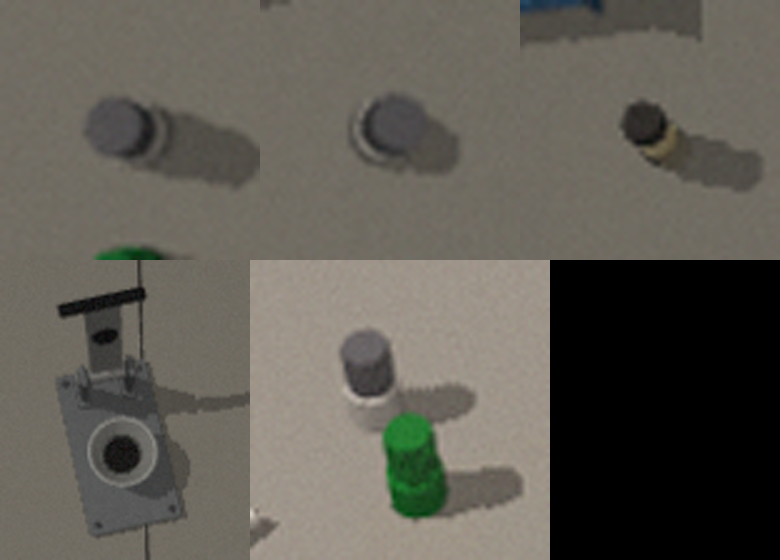

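View pics/wrist0.png

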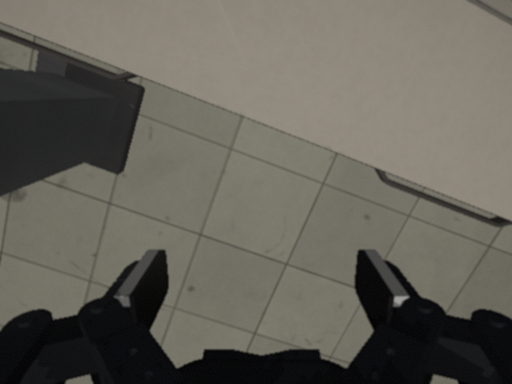

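Candidates: (170,212) is grey on white with its top at 64–66 mm, so it is the taller cartridge. (355,195) is grey on white with its top at 43–45 mm, so it is the shorter. (169,241) is green, a look-alike. (158,139) is a narrow dark-topped vial. The enlarged crop confirms (170,212). Now I measure precisely.

Run:
```python
from h import *
z=np.load("top0.npz"); im,d=z["im"],z["d"]; P=(camera_params("top"),z["R"],z["t"])
C=cloud(P,d); Z=C[...,2]; ok=(d>0)
def comp(mask,uv):
    n,l,s,c=cv2.connectedComponentsWithStats(mask.astype(np.uint8)); 
    u,v=uv; best=min(range(1,n),key=lambda i:np.hypot(*(c[i]-uv))); return l==best,s[best]
vv,uu=np.mgrid[:384,:512]
def near(u,v,r): return (abs(uu-u)<r)&(abs(vv-v)<r)
# tall top
for n,(u,v),zt in(("tall",(170,212),.064),("short",(355,195),.042)):
    m,s=comp(ok&(Z>zt-.006)&(Z<zt+.006)&near(u,v,16),(u,v)); q=np.argwhere(m)[:,::-1]
    xy=plane(P,q,zt)[:,:2].astype(np.float32); c,r=cv2.minEnclosingCircle(xy); print(n,s,c,r,xy.mean(0),q.mean(0))
m=ok&(Z>.048)&(Z<.062)&near(274,192,22); q=np.argwhere(m)[:,::-1]
xy=plane(P,q,.055)[:,:2].astype(np.float32); print("cup",cv2.minEnclosingCircle(xy),xy.mean(0),len(q))
m=ok&(Z>.006)&(Z<.02)&near(272,190,45); n,l,s,c=cv2.connectedComponentsWithStats(m.astype(np.uint8)); print(s)
q=np.argwhere(m)[:,::-1]; xy=plane(P,q,.012)[:,:2].astype(np.float32); print("plate",cv2.minAreaRect(xy), cv2.boxPoints(cv2.minAreaRect(xy)))
# bar/clamp
m=ok&(Z>.11)&near(265,140,40); q=C[m]; print("clamp",len(q),Z[m].max()); 
b=q[q[:,2]>np.percentile(q[:,2],50)]
dark=(im.max(2)<45)&m; b=C[dark]; print("bar",len(b),b.mean(0),cv2.fitLine(b[:,:2].astype(np.float32),cv2.DIST_L2,0,.01,.01).ravel(),b.min(0),b.max(0))
```

```text
tall [161 206  12  12 101] (0.47142043709754944, 0.24231074750423431) 0.014824183657765388 [0.4715435 0.2419615] [166.97029703 211.20792079]
short [351 188  12  12  98] (0.5106475949287415, -0.23914341628551483) 0.015254166908562183 [ 0.5109863  -0.23897144] [356.19387755 193.59183673]
cup ((0.518435001373291, -0.024651098996400833), 0.03526638075709343) [ 0.51980656 -0.02540795] 237
[[     0      0    512    384 194971]
 [   247    155     51     71   1618]
 [   259    160      1      1      1]
 [   241    164      1      1      1]
 [   275    168      1      1      1]
 [   315    170      1      1      1]
 [   241    177      1      1      1]
 [   239    186      1      1      1]
 [   270    186      1      1      1]
 [   267    188      1      1      1]
 [   266    190      1      1      1]
 [   280    190      1      2      2]
 [   265    193      1      1      1]
 [   279    198      1      1      1]
 [   276    200      1      1      1]
 [   300    209      1      1      1]
 [   233    210      1      1      1]
 [   241    213      1      1      1]
 [   250    219      1      1      1]
 [   261    230      1      1      1]]
plate ((0.5264964699745178, -0.014024615287780762), (0.19036254286766052, 0.2077634185552597), 67.27300262451172) [[ 0.39390814 -0.06168191]
 [ 0.58554006 -0.14194937]
 [ 0.6590848   0.03363268]
 [ 0.46745288  0.11390014]]
clamp 517 0.22087738040538063
bar 222 [ 0.62003498 -0.0040461   0.2051949 ] [ 0.21727997 -0.9761093   0.620035   -0.0040461 ] [ 0.60211431 -0.03849584  0.16023595] [0.63576198 0.03175092 0.22087738]
```

```bash
cat >> h.py <<'E'
def delta(xyz,yawdeg,tilt=None):
    st=read_state(); q=st["eef_rot"]; Rc=R.from_quat([q[1],q[2],q[3],q[0]])
    a=np.radians(yawdeg); x=np.array([np.cos(a),np.sin(a),0]); zz=np.array([0,0,-1.]); Rt=R.from_matrix(np.stack([x,np.cross(zz,x),zz],1))
    if tilt is not None: Rt=R.from_rotvec(tilt)*Rt
    s=Rc.inv().apply(np.array(xyz)-st["eef_pos"])*100; w=(Rc.inv()*Rt).as_rotvec()
    print("t",round(float(st["t"]),2),"pos",st["eef_pos"].round(4),"F",st["ft_force"].round(1),"w",round(float(st["grip_width"]),4),"slide cm",s.round(2),"turn",w.round(3),"j",st["joint_positions"].round(2))
E
python3 - <<'E'
from h import *
z=np.load("top0.npz"); im,d=z["im"],z["d"]; P=(camera_params("top"),z["R"],z["t"])
C=cloud(P,d); Z=C[...,2]
m=((d>0)&(Z>.007)&(Z<.02)).astype(np.uint8); m[:,:240]=0;m[:,305:]=0;m[:150]=0
m=cv2.morphologyEx(m,cv2.MORPH_OPEN,np.ones((3,3)))
q=np.argwhere(m)[:,::-1]; xy=plane(P,q,.012)[:,:2].astype(np.float32); r=cv2.minAreaRect(xy); print(r,cv2.boxPoints(r))
delta([.471,.242,.20],102.2)
E
```

```text
((0.5294251441955566, -0.02230352908372879), (0.17428281903266907, 0.09987407177686691), 11.772208213806152) [[ 0.4339284   0.00880446]
 [ 0.45430484 -0.0889689 ]
 [ 0.6249219  -0.05341151]
 [ 0.6045455   0.04436184]]
t 0.15 pos [ 0.2318 -0.6068  0.2304] F [ 0.4 -0.7  0.4] w 0.0856 slide cm [-70.75 -52.63   3.16] turn [-2.00e-03 -0.00e+00 -2.99e+00] j [-1.38  0.25  1.56  0.    1.34 -0.17]
```

>>> send_rows(slide=[[-70.7,-52.6,0],[-70.7,-52.6,0],[-70.7,-52.6,0],[-70.7,-52.6,0],[-70.7,-52.6,0]], turn=[[0,0,-2.98],[0,0,-2.98],[0,0,-2.98],[0,0,-2.98],[0,0,-2.98]], claw=[100,100,100,100,100])

```text
t: 0.65
eef_pos: [0.2998, -0.3645, 0.2309]
eef_rot: [-0.0, 0.975, -0.223, -0.0]
ft_force: [1.6, 0.3, 0.9]
grip_width: 0.0854
```

```bash
python3 -c "
from h import *
delta([.471,.242,.20],101.8)"
```

```text
t 0.65 pos [ 0.2998 -0.3645  0.2309] F [1.6 0.3 0.9] w 0.0854 slide cm [-10.99 -62.05   3.12] turn [-1.000e-03 -0.000e+00 -2.227e+00] j [-1.12 -0.19  2.    0.    1.33 -0.67]
```

>>> send_rows(slide=[[-11,-62,0],[-11,-62,0],[-11,-62,0],[-11,-62,0],[-11,-62,0]], turn=[[0,0,-2.22],[0,0,-2.22],[0,0,-2.22],[0,0,-2.22],[0,0,-2.22]], claw=[100,100,100,100,100])

```text
t: 1.15
eef_pos: [0.3689, -0.1244, 0.2313]
eef_rot: [0.0, 0.989, 0.149, 0.0]
ft_force: [1.3, 0.0, 0.7]
grip_width: 0.0851
```

```bash
python3 -c "
from h import *
delta([.471,.242,.20],101.8)"
```

```text
t 1.15 pos [ 0.3689 -0.1244  0.2313] F [1.3 0.  0.7] w 0.0851 slide cm [ 20.56 -32.     3.12] turn [ 1.000e-03 -0.000e+00 -1.477e+00] j [-0.62 -0.43  2.18  0.    1.38 -0.92]
```

>>> send_rows(slide=[[20.5,-32,0],[20.5,-32,0],[20.5,-32,0],[20.5,-32,0],[20.5,-32,0]], turn=[[0,0,-1.47],[0,0,-1.47],[0,0,-1.47],[0,0,-1.47],[0,0,-1.47]], claw=[100,100,100,100,100])

```text
t: 1.65
eef_pos: [0.437, 0.1165, 0.2313]
eef_rot: [0.0, 0.865, 0.502, 0.0]
ft_force: [0.2, 0.3, 0.9]
grip_width: 0.0854
```

```bash
python3 -c "
from h import *
delta([.471,.242,.20],101.8)"
```

```text
t 1.65 pos [0.437  0.1165 0.2313] F [0.2 0.3 0.9] w 0.0854 slide cm [12.58 -3.29  3.14] turn [ 0.001  0.    -0.726] j [ 0.01 -0.24  2.04 -0.    1.34 -1.04]
```

>>> send_rows(slide=[[12.6,-3.3,3],[12.6,-3.3,3],[12.6,-3.3,3],[12.6,-3.3,3],[12.6,-3.3,3]], turn=[[0,0,-0.726],[0,0,-0.726],[0,0,-0.726],[0,0,-0.726],[0,0,-0.726]], claw=[70,70,70,70,70])

```text
t: 2.15
eef_pos: [0.4713, 0.2407, 0.2003]
eef_rot: [-0.001, 0.63, 0.776, -0.001]
ft_force: [0.5, -1.4, -0.3]
grip_width: 0.0599
```

>>> send_rows(slide=[[0,0,0],[0,0,0]], turn=[[0,0,0],[0,0,0]], claw=[70,70])

```text
t: 2.35
eef_pos: [0.4717, 0.2396, 0.2011]
eef_rot: [-0.0, 0.634, 0.773, -0.0]
ft_force: [0.3, -0.1, -0.0]
grip_width: 0.0598
```

```bash
python3 -c "
from h import *
delta([.471,.242,.20],101.8)
P=pose('wrist'); im,d=grab_frame('wrist'); np.savez('wrist1.npz',im=im,d=d,R=P[1],t=P[2]); cv2.imwrite('pics/wrist1.png',im)
C=cloud(P,d); Z=C[...,2]
m=((d>0)&(abs(Z-.064)<.006)).astype(np.uint8); n,l,s,c=cv2.connectedComponentsWithStats(m)
for i in range(1,n):
    if s[i][4]>150:
        q=np.argwhere(l==i)[:,::-1]; xy=plane(P,q,.064)[:,:2].astype(np.float32); print(c[i].round(),s[i],cv2.minEnclosingCircle(xy),xy.mean(0))
"
```

```text
t 2.35 pos [0.4717 0.2396 0.2011] F [ 0.3 -0.1 -0. ] w 0.0598 slide cm [ 0.25 -0.02  0.11] turn [-0.    -0.    -0.009] j [ 0.26 -0.01  1.89  0.    1.26 -1.51]
[285. 100.] [268  82  35  37 925] ((0.3992288410663605, 0.24595794081687927), 0.014659932814538479) [0.39904174 0.24594098]
[267. 182.] [252 166  32  32 758] ((0.47149980068206787, 0.2463042289018631), 0.014853845350444317) [0.47172523 0.24620149]
[ 14. 248.] [  3 237  18  25 216] ((0.5859254598617554, 0.017392490059137344), 0.013469010591506958) [0.5846947  0.01859204]
```

View pics/wrist1.png

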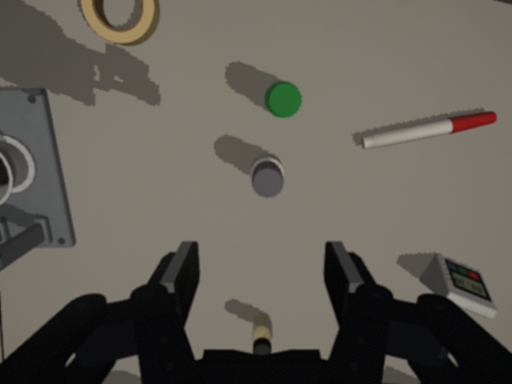

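The wrist view shows the grey cartridge at (267,178) between the fingers, with green at (284,100) clear of the jaws' path. Top and wrist agree in x; they differ by 4 mm in y, which is the jaw direction, so I use the mean and descend.

```bash
python3 -c "
from h import *
delta([.4715,.244,.034],101.8)"
```

```text
t 2.4 pos [0.4718 0.2395 0.2013] F [ 1.  -1.1 -0.6] w 0.0599 slide cm [ 0.45  0.06 16.73] turn [-0.    -0.    -0.009] j [ 0.26 -0.01  1.89  0.    1.26 -1.51]
```

>>> send_rows(slide=[[0.45,0.05,4],[0.45,0.05,8],[0.45,0.05,12],[0.45,0.05,15],[0.45,0.05,16.7]], turn=[[0,0,-0.01],[0,0,-0.01],[0,0,-0.01],[0,0,-0.01],[0,0,-0.01]], claw=[70,70,70,70,70])

```text
t: 2.9
eef_pos: [0.4696, 0.2433, 0.0315]
eef_rot: [-0.001, 0.63, 0.776, -0.002]
ft_force: [0.4, -0.3, -1.2]
grip_width: 0.0596
```

>>> send_rows(slide=[[0,0,0],[0,0,0],[0,0,0],[0,0,0]], turn=[[0,0,0],[0,0,0],[0,0,0],[0,0,0]], claw=[70,0,0,0])

```text
t: 3.3
eef_pos: [0.4729, 0.2446, 0.0362]
eef_rot: [0.001, 0.63, 0.777, 0.001]
ft_force: [-0.5, 0.1, 4.1]
grip_width: 0.0253
```

```bash
python3 -c "
from h import *
delta([.4715,.244,.034],101.8)"
```

```text
t 3.3 pos [0.4729 0.2446 0.0362] F [-0.5  0.1  4.1] w 0.0253 slide cm [-0.03 -0.15  0.22] turn [ 0.003 -0.     0.003] j [ 0.26  0.24  1.96 -0.    0.93 -1.52]
```

>>> send_rows(slide=[[0,0,-2],[0,0,-5],[0,0,-9],[0,0,-13],[0,0,-13]], turn=[[0,0,0],[0,0,0],[0,0,0],[0,0,0],[0,0,0]], claw=[0,0,0,0,0])

```text
t: 3.8
eef_pos: [0.4756, 0.2455, 0.172]
eef_rot: [0.004, 0.629, 0.777, 0.006]
ft_force: [0.8, 0.3, 0.3]
grip_width: 0.0251
```

```bash
python3 -c "
from h import *
delta([.5185,-.0245,.17],101.8)
P=pose('wrist'); im,d=grab_frame('wrist'); np.savez('wrist2.npz',im=im,d=d,R=P[1],t=P[2]); cv2.imwrite('pics/wrist2.png',im)
P=pose('top'); im,d=grab_frame('top'); cv2.imwrite('pics/top2.png',im)
"
```

```text
t 3.8 pos [0.4756 0.2455 0.172 ] F [0.8 0.3 0.3] w 0.0251 slide cm [-27.3   -1.41   0.15] turn [ 0.014 -0.001  0.003] j [ 0.26  0.03  1.91  0.    1.19 -1.52]
```

View pics/wrist2.png

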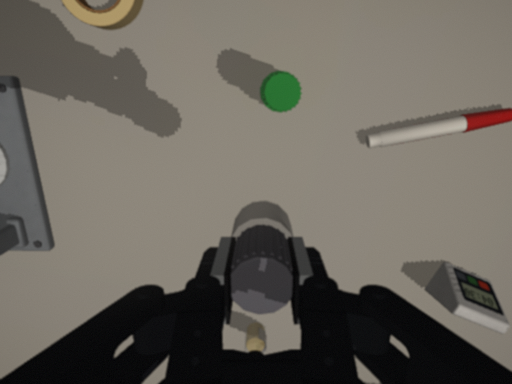

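```bash
python3 -c "
from h import *
z=np.load('wrist2.npz'); P=(camera_params('wrist'),z['R'],z['t']); im,d=z['im'],z['d']
C=cloud(P,d)
for v,u in((290,262),(270,262),(235,262),(220,262),(208,262)): print(v,u,C[v,u].round(4))
w=C[225:312,228:300].reshape(-1,3); zz=w[:,2]; print(np.percentile(zz,[5,50,90,99]))
zt=np.median(C[275:300,250:275,2]); 
m=(abs(C[...,2]-zt)<.004).astype(np.uint8); m[:,:228]=0;m[:,298:]=0;m[:240]=0;m[316:]=0
q=np.argwhere(m)[:,::-1]; xy=plane(P,q,zt)[:,:2].astype(np.float32); print(zt,len(q),cv2.minEnclosingCircle(xy),xy.mean(0), read_state()['eef_pos'])
"
```

```text
290 262 [0.4767 0.2469 0.1998]
270 262 [0.4674 0.2449 0.2   ]
235 262 [0.4616 0.2437 0.1799]
220 262 [0.4603 0.2435 0.1657]
208 262 [0.4596 0.2434 0.1509]
[0.00178525 0.19901948 0.20067491 0.21007062]
0.19971790844415033 3369 ((0.47437864542007446, 0.24636004865169525), 0.018791118636727333) [0.473282   0.24602968] [0.47215858 0.2444077  0.16595522]
```

>>> send_rows(slide=[[-27.4,-1.1,0],[-27.4,-1.1,0],[-27.4,-1.1,0],[-27.4,-1.1,0],[-27.4,-1.1,0]], turn=[[0,0,0],[0,0,0],[0,0,0],[0,0,0],[0,0,0]], claw=[0,0,0,0,0])

```text
t: 4.4
eef_pos: [0.5122, -0.0039, 0.1625]
eef_rot: [-0.001, 0.629, 0.777, -0.001]
ft_force: [1.2, -0.2, 0.1]
grip_width: 0.0251
```

>>> send_rows(slide=[[-2.4,0,0],[-2.4,0,0],[-2.4,0,0],[-2.4,0,0]], turn=[[0,0,0],[0,0,0],[0,0,0],[0,0,0]], claw=[0,0,0,0])

```text
t: 4.8
eef_pos: [0.5176, -0.0246, 0.1632]
eef_rot: [-0.001, 0.629, 0.777, -0.0]
ft_force: [-0.4, -0.0, -0.8]
grip_width: 0.0251
```

```bash
python3 -c "
from h import *
delta([.5185,-.0235,.17],101.8)
P=pose('wrist'); im,d=grab_frame('wrist'); np.savez('wrist3.npz',im=im,d=d,R=P[1],t=P[2]); cv2.imwrite('pics/wrist3.png',im)
C=cloud(P,d); m=((d>0)&(abs(C[...,2]-.055)<.006)).astype(np.uint8); q=np.argwhere(m)[:,::-1]; xy=plane(P,q,.055)[:,:2].astype(np.float32)
k=np.hypot(*(xy-[.5185,-.0245]).T)<.05; xy=xy[k]; print(k.sum(),cv2.minEnclosingCircle(xy))
A=np.c_[2*xy,np.ones(len(xy))]; s=np.linalg.lstsq(A,(xy**2).sum(1),rcond=None)[0]; print('circle',s[:2],np.sqrt(s[2]+s[0]**2+s[1]**2))
"
```

```text
t 4.8 pos [ 0.5176 -0.0246  0.1632] F [-0.4 -0.  -0.8] w 0.0251 slide cm [ 0.09  0.11 -0.68] turn [-0.002 -0.001  0.004] j [-0.27  0.01  1.95  0.    1.19 -2.05]
1488 ((0.518841028213501, -0.022939957678318024), 0.03543947637081146)
circle [ 0.51822273 -0.02306037] 0.03184750171295216
```

View pics/wrist3.png

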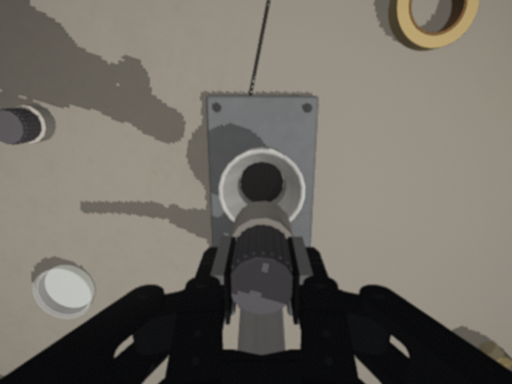

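The cartridge is held upright and centred, and the cup in the wrist image at (262,185) is measured at (0.5185,-0.023); this matches the top view within 1.5 mm. Now I lower.

>>> send_rows(slide=[[0.05,-0.1,3],[0.05,-0.1,5.5],[0.05,-0.1,7.5],[0.05,-0.1,8.5],[0.05,-0.1,9.2]], turn=[[0,0,0],[0,0,0],[0,0,0],[0,0,0],[0,0,0]], claw=[0,0,0,0,0])

```text
t: 5.35
eef_pos: [0.517, -0.0246, 0.0715]
eef_rot: [-0.0, 0.629, 0.777, -0.0]
ft_force: [-0.8, -0.0, -0.5]
grip_width: 0.0254
```

>>> send_rows(slide=[[0,0,0],[0,0,0]], turn=[[0,0,0],[0,0,0]], claw=[0,0])

```text
t: 5.55
eef_pos: [0.5181, -0.0254, 0.0731]
eef_rot: [0.001, 0.629, 0.777, 0.0]
ft_force: [0.2, -0.5, -0.1]
grip_width: 0.0251
```

>>> send_rows(slide=[[0.1,0,0.3],[0.1,0,0.5],[0.1,0,0.6],[0.1,0,0.6]], turn=[[0,0,0],[0,0,0],[0,0,0],[0,0,0]], claw=[0,0,0,0])

```text
t: 5.95
eef_pos: [0.5171, -0.0245, 0.0662]
eef_rot: [-0.0, 0.629, 0.777, -0.0]
ft_force: [-0.1, -0.3, -0.7]
grip_width: 0.025
```

>>> send_rows(slide=[[0,0,0.1],[0,0,0.1],[0,0,0.1],[0,0,0.1],[0,0,0]], turn=[[0,0,0],[0,0,0],[0,0,0],[0,0,0],[0,0,0]], claw=[0,36,42,60,70])

```text
t: 6.45
eef_pos: [0.5172, -0.0245, 0.0663]
eef_rot: [-0.0, 0.629, 0.777, -0.0]
ft_force: [-0.1, -0.1, -0.3]
grip_width: 0.06
```

>>> send_rows(slide=[[0,0,-2],[0,0,-5],[0,0,-9],[0,0,-13],[0,0,-13]], turn=[[0,0,0],[0,0,0],[0,0,0],[0,0,0],[0,0,0]], claw=[70,70,70,70,70])

```text
t: 6.95
eef_pos: [0.521, -0.0254, 0.2032]
eef_rot: [0.006, 0.629, 0.777, 0.003]
ft_force: [0.3, 0.8, 0.5]
grip_width: 0.0594
```

```bash
python3 -c "
from h import *
delta([.5185,-.0235,.17],101.8)
P=pose('wrist'); im,d=grab_frame('wrist'); cv2.imwrite('pics/wrist4.png',im)
C=cloud(P,d)
m=((d>0)&(C[...,2]>.08)&(C[...,2]<.1)&(np.hypot(C[...,0]-.5185,C[...,1]+.0235)<.04)).astype(np.uint8); q=np.argwhere(m)[:,::-1]
print(len(q),np.median(C[m>0],0), cv2.minEnclosingCircle(plane(P,q,.092)[:,:2].astype(np.float32)))
"
```

```text
t 6.95 pos [ 0.521  -0.0254  0.2032] F [0.3 0.8 0.5] w 0.0594 slide cm [ 0.26 -0.24  3.32] turn [0.011 0.006 0.003] j [-0.27 -0.04  1.92  0.    1.25 -2.05]
988 [ 0.51525588 -0.02321388  0.09184388] ((0.5151432156562805, -0.022963006049394608), 0.015518720261752605)
```

View pics/wrist4.png

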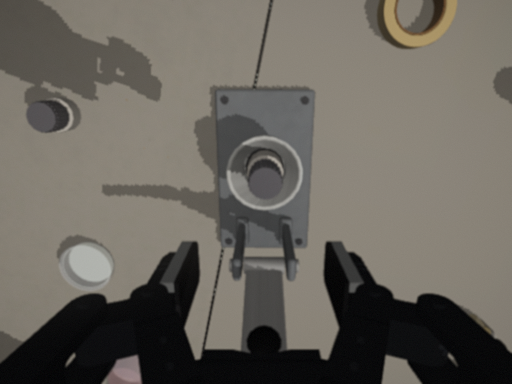

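The cartridge stands in the cup, with its grey top at (265,180), inside the rim, top height 91.8 mm (92 expected) and about 3 mm off axis. The clamp is still open. Next I rise, close the fingers and go behind the clamp bar.

>>> send_rows(slide=[[0,0,-4],[0,0,-9],[0,5,-10],[0,10,-10],[0,15,-10]], turn=[[0,0,0],[0,0,0],[0,0,0],[0,0,0],[0,0,0]], claw=[0,0,0,0,0])

```text
t: 7.5
eef_pos: [0.6643, 0.0069, 0.2959]
eef_rot: [0.0, 0.63, 0.777, -0.0]
ft_force: [1.0, -1.4, 1.4]
grip_width: 0.0002
```

>>> send_rows(slide=[[0,1.5,0],[0,1.5,0],[0,1.5,0],[0,1.5,0]], turn=[[0,0,0],[0,0,0],[0,0,0],[0,0,0]], claw=[0,0,0,0])

```text
t: 7.9
eef_pos: [0.6766, 0.0094, 0.2959]
eef_rot: [-0.0, 0.63, 0.777, -0.0]
ft_force: [0.5, -1.5, 0.3]
grip_width: 0.0002
```

```bash
cat >> h.py <<'E'
def cr(p): 
    a=np.radians(11.8); e=np.array([np.cos(a),np.sin(a)]); f=np.array([-e[1],e[0]]); q=np.asarray(p)[...,:2]-[.5185,-.0235]
    return np.stack([q@e,q@f,np.asarray(p)[...,2]],-1)
def crw(x,y,z):
    a=np.radians(11.8); return [.5185+x*np.cos(a)-y*np.sin(a),-.0235+x*np.sin(a)+y*np.cos(a),z]
E
python3 -c "
from h import *
delta(crw(.16,0,.18),101.8); print(cr(read_state()['eef_pos']))
for n in ('top','scene'):
    P=pose(n); im,d=grab_frame(n); cv2.imwrite(f'pics/{n}5.png',im)
    C=cr(cloud(P,d)); m=(d>0)&(im.max(2)<50)&(abs(C[...,1])<.045)&(C[...,2]>.15)&(C[...,2]<.228)&(C[...,0]>.06)&(C[...,0]<.14)
    print(n,m.sum(), C[m].mean(0),C[m].min(0),C[m].max(0))
"
```

```text
t 7.9 pos [0.6766 0.0094 0.2959] F [ 0.5 -1.5  0.3] w 0.0002 slide cm [ 1.000e-02 -1.400e-01  1.159e+01] turn [-0.001 -0.     0.003] j [-0.15  0.26  1.42 -0.    1.46 -1.93]
[ 1.61528630e-01 -1.31729020e-04  2.95865475e-01]<string>:7: RuntimeWarning: Mean of empty slice.
  ret = um.true_divide(
Traceback (most recent call last):
ValueError: zero-size array to reduction operation minimum which has no identity
```

```bash
python3 -c "
from h import *
z=np.load('top0.npz'); P=(camera_params('top'),z['R'],z['t']); im,d=z['im'],z['d']
C=cr(cloud(P,d)); m=(d>0)&(im.max(2)<50)&(abs(C[...,1])<.045)&(C[...,2]>.15)&(C[...,2]<.23)&(C[...,0]>.06)&(C[...,0]<.16)
print(m.sum(), C[m].mean(0),np.percentile(C[m],[2,98],axis=0))
im,d=grab_frame('scene'); cv2.imwrite('pics/scene5.png',cv2.resize(im[60:260,180:400],(660,600)))
"
```

```text
239 [ 0.10314951 -0.00187609  0.20432224] [[ 0.08657445 -0.03607342  0.16224784]
 [ 0.11265365  0.03283291  0.21853185]]
```

View pics/scene5.png

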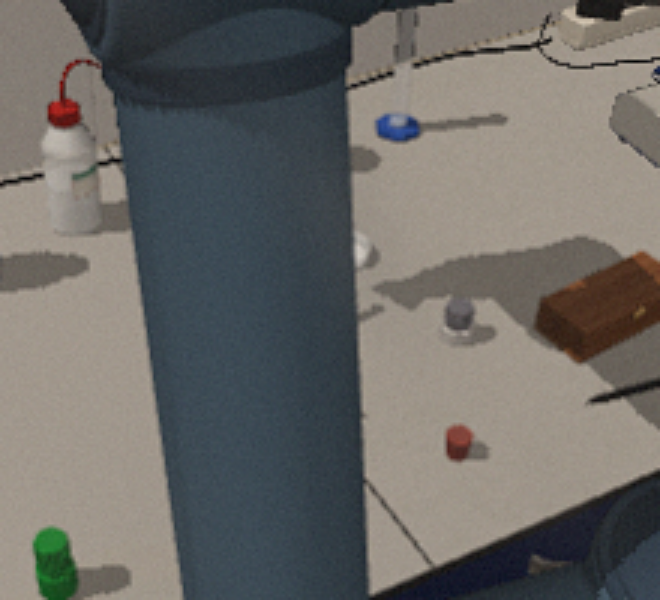

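The scene view is hidden by the arm and shows only the short cartridge at (460,320), untouched. The bar's back edge is at cradle x ≈ 0.113 and I am at 0.161, so I descend behind it.

>>> send_rows(slide=[[0,0,4],[0,0,8],[0,0,10.5],[0,0,10.5]], turn=[[0,0,0],[0,0,0],[0,0,0],[0,0,0]], claw=[0,0,0,0])

```text
t: 8.4
eef_pos: [0.6743, 0.0098, 0.1865]
eef_rot: [-0.004, 0.63, 0.777, -0.002]
ft_force: [0.8, -0.2, -1.1]
grip_width: -0.0001
```

>>> send_rows(slide=[[0,-1,0],[0,-2,0],[0,-3,0],[0,-4,0],[0,-5,0]], turn=[[0,0,0],[0,0,0],[0,0,0],[0,0,0],[0,0,0]], claw=[0,0,0,0,0])

```text
t: 8.9
eef_pos: [0.6286, -0.0011, 0.1928]
eef_rot: [0.001, 0.629, 0.777, 0.001]
ft_force: [1.1, 0.1, 1.2]
grip_width: 0.0001
```

>>> send_rows(slide=[[0,-1.3,0],[0,-2.6,0],[0,-3.9,0],[0,-5,0.1],[0,-6,0.3]], turn=[[0,0,0],[0,0,0],[0,0,0],[0,0,0],[0,0,0]], claw=[0,0,0,0,0])

```text
t: 9.4
eef_pos: [0.5693, -0.0134, 0.1885]
eef_rot: [0.0, 0.629, 0.777, 0.0]
ft_force: [1.6, 0.7, 0.2]
grip_width: 0.0
```

```bash
python3 -c "
from h import *
delta(crw(.033,0,.18),101.8); print(cr(read_state()['eef_pos']))
im,d=grab_frame('wrist'); cv2.imwrite('pics/wrist6.png',im)
"
```

```text
t 9.4 pos [ 0.5693 -0.0134  0.1885] F [1.6 0.7 0.2] w 0.0 slide cm [ 0.06 -1.88  0.85] turn [0.001 0.    0.003] j [-0.22  0.1   1.8   0.    1.24 -2.  ]
[ 0.05179896 -0.00053274  0.18850035]
```

View pics/wrist6.png

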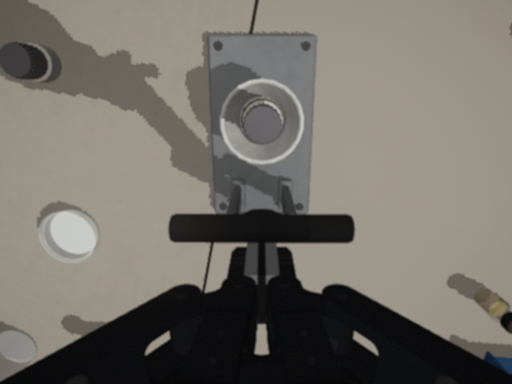

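The wrist view shows the black bar at (262,228) being pushed over ahead of the closed fingers, and the cartridge upright in the cup at (263,122). I continue along the arc.

>>> send_rows(slide=[[0,-1,0.4],[0,-1.9,0.8],[0,-2.8,1.4],[0,-3.6,2],[0,-4.3,2.8]], turn=[[0,0,0],[0,0,0],[0,0,0],[0,0,0],[0,0,0]], claw=[0,0,0,0,0])

```text
t: 9.95
eef_pos: [0.5273, -0.0224, 0.1598]
eef_rot: [0.0, 0.629, 0.777, -0.0]
ft_force: [0.2, 0.7, 0.6]
grip_width: -0.0001
```

```bash
python3 -c "
from h import *
delta(crw(-.009,0,.135),101.8); print(cr(read_state()['eef_pos']))
"
```

```text
t 9.95 pos [ 0.5273 -0.0224  0.1598] F [0.2 0.7 0.6] w -0.0001 slide cm [ 0.07 -1.78  2.48] turn [-0.     0.     0.003] j [-0.26  0.04  1.93 -0.    1.18 -2.04]
[ 0.00884714 -0.00067517  0.15978754]
```

>>> send_rows(slide=[[0,-0.7,0.8],[0,-1.3,1.6],[0,-1.8,2.5],[0,-2.2,3.4],[0,-2.6,4.2]], turn=[[0,0,0],[0,0,0],[0,0,0],[0,0,0],[0,0,0]], claw=[0,0,0,0,0])

```text
t: 10.45
eef_pos: [0.5021, -0.0276, 0.1173]
eef_rot: [-0.0, 0.629, 0.777, -0.0]
ft_force: [-0.2, 0.8, 0.2]
grip_width: 0.0001
```

```bash
python3 -c "
from h import *
delta(crw(-.03,0,.094),101.8); print(cr(read_state()['eef_pos']))
im,d=grab_frame('wrist'); cv2.imwrite('pics/wrist7.png',im)
"
```

```text
t 10.45 pos [ 0.5021 -0.0276  0.1173] F [-0.2  0.8  0.2] w 0.0001 slide cm [ 0.07 -1.31  2.34] turn [-0.    -0.     0.003] j [-0.28  0.04  2.01  0.    1.09 -2.06]
[-0.01686594 -0.00064793  0.11734624]
```

View pics/wrist7.png

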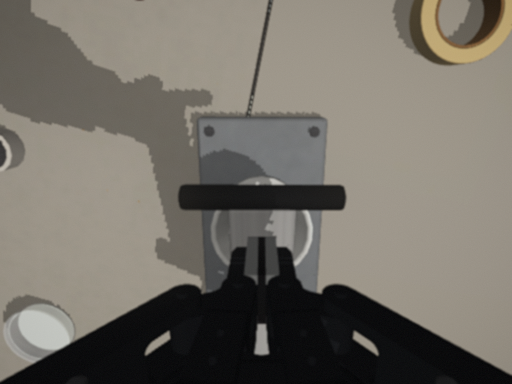

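The bar (262,197) now lies low over the cup, with the fingertip on the arm behind it. Now I press down.

>>> send_rows(slide=[[0,-0.5,0.6],[0,-0.9,1.2],[0,-1.1,1.7],[0,-1.2,2.1],[0,-1.2,2.3]], turn=[[0,0,0],[0,0,0],[0,0,0],[0,0,0],[0,0,0]], claw=[0,0,0,0,0])

```text
t: 11.0
eef_pos: [0.4914, -0.0304, 0.0958]
eef_rot: [0.001, 0.629, 0.777, 0.0]
ft_force: [-2.6, -0.1, 17.6]
grip_width: 0.0
```

>>> send_rows(slide=[[0,0,0.2],[0,0,0.4],[0,0,0.4]], turn=[[0,0,0],[0,0,0],[0,0,0]], claw=[0,0,0])

```text
t: 11.3
eef_pos: [0.4915, -0.0305, 0.0955]
eef_rot: [-0.0, 0.629, 0.777, -0.001]
ft_force: [-13.2, 2.0, 34.2]
grip_width: 0.0003
```

The force climbs to 34 N with no further travel at z ≈ 95 mm (the shut arm's top is at 94 mm), so this is the hard stop. I lift off and check.

>>> send_rows(slide=[[0,0,-1],[0,0,-5],[0,0,-10],[0,0,-14],[0,-4,-16]], turn=[[0,0,0],[0,0,0],[0,0,0],[0,0,0],[0,0,0]], claw=[0,0,0,0,0])

```text
t: 11.8
eef_pos: [0.4538, -0.0388, 0.255]
eef_rot: [0.002, 0.629, 0.778, 0.001]
ft_force: [-0.4, 0.1, 0.6]
grip_width: 0.0002
```

>>> send_rows(slide=[[0,-4,0],[0,-4,0],[0,-4,0],[0,-4,0]], turn=[[0,0,0],[0,0,0],[0,0,0],[0,0,0]], claw=[0,0,0,0])

```text
t: 12.2
eef_pos: [0.4126, -0.0466, 0.2507]
eef_rot: [-0.001, 0.629, 0.777, -0.0]
ft_force: [-0.6, -0.9, -0.4]
grip_width: -0.0003
```

```bash
python3 -c "
from h import *
s=read_state(); print(cr(s['eef_pos']),s['ft_force'].round(1))
out=[]
for n in ('wrist','top'):
    P=pose(n); im,d=grab_frame(n); out.append(im); cv2.imwrite(f'pics/{n}8.png',im); C=cr(cloud(P,d)); 
    for nm,x0,x1,yy in(('bar',-.056,-.044,.03),('arm',-.035,0.0,.012),('armhinge',.02,.055,.012)):
        m=(d>0)&(C[...,0]>x0)&(C[...,0]<x1)&(abs(C[...,1])<yy)&(C[...,2]>.03)&(C[...,2]<.14); print(n,nm,m.sum(),np.median(C[m],0).round(4) if m.any() else '')
    W=cloud(P,d); m=(d>0)&(np.hypot(W[...,0]-.511,W[...,1]+.239)<.03)&(abs(W[...,2]-.043)<.006)
    if m.any(): print(n,'short',m.sum(),np.median(W[m],0).round(4))
"
```

```text
[-0.1083524  -0.00096203  0.25072301] [-0.6 -0.9 -0.4]
wrist bar 681 [-0.0518  0.      0.0968]
wrist arm 0 
wrist armhinge 0 
wrist short 458 [ 0.5109 -0.236   0.0418]
top bar 0 
top arm 0 
top armhinge 140 [ 0.0375 -0.0003  0.0967]
top short 97 [ 0.5102 -0.239   0.0425]
```

View pics/wrist8.png

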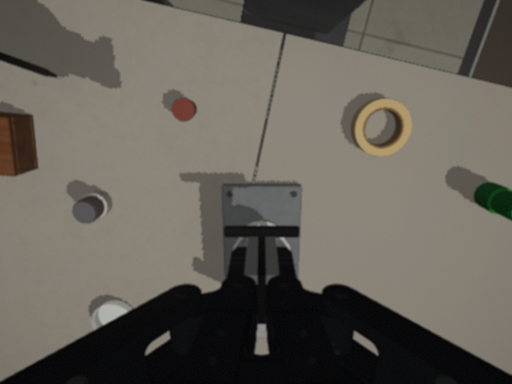

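The bar is at (262,231), with its top at 97 mm (98 if shut), and the short cartridge at (90,208) hasn't moved. I move aside for an unobstructed view.

>>> send_rows(slide=[[-30,-2,0],[-30,-2,0],[-30,-2,0],[-30,-2,0],[-30,-2,0]], turn=[[0,0,0],[0,0,0],[0,0,0],[0,0,0],[0,0,0]], claw=[0,0,0,0,0])

```text
t: 12.8
eef_pos: [0.4486, -0.2963, 0.2505]
eef_rot: [-0.001, 0.629, 0.777, 0.0]
ft_force: [-0.3, 0.8, -0.0]
grip_width: 0.0002
```

>>> send_rows(slide=[[-4,0,0],[-4,0,0],[-4,0,0]], turn=[[0,0,0],[0,0,0],[0,0,0]], claw=[0,0,0])

```text
t: 13.1
eef_pos: [0.4566, -0.3337, 0.25]
eef_rot: [-0.001, 0.63, 0.777, 0.0]
ft_force: [-0.2, 0.3, 0.4]
grip_width: 0.0005
```

```bash
python3 -c "
from h import *
s=read_state(); print(s['eef_pos'],s['ft_force'].round(1))
out=[]
for n in ('scene','top'):
    P=pose(n); im,d=grab_frame(n); W=cloud(P,d); C=cr(W)
    for nm,x0,x1,yy in(('bar',-.055,-.045,.03),('arm',-.03,0.0,.012),('armhinge',.02,.055,.012)):
        m=(d>0)&(C[...,0]>x0)&(C[...,0]<x1)&(abs(C[...,1])<yy)&(C[...,2]>.085)&(C[...,2]<.14); print(n,nm,m.sum(),np.median(C[m],0).round(4) if m.any() else '')
    q=[(225,310,140,225),(225,325,140,240)][n=='top']; out.append(cv2.resize(im[q[2]:q[3],q[0]:q[1]],(395,395),interpolation=cv2.INTER_CUBIC))
cv2.imwrite('pics/fin9.png',np.hstack(out))
"
```

```text
[ 0.45660863 -0.33369602  0.25002894] [-0.2  0.3  0.4]
scene bar 0 
scene arm 0 
scene armhinge 0 
top bar 106 [-0.0502 -0.0001  0.0976]
top arm 121 [-0.0149  0.0001  0.0964]
top armhinge 141 [0.0373 0.0004 0.0966]
```

View pics/fin9.png

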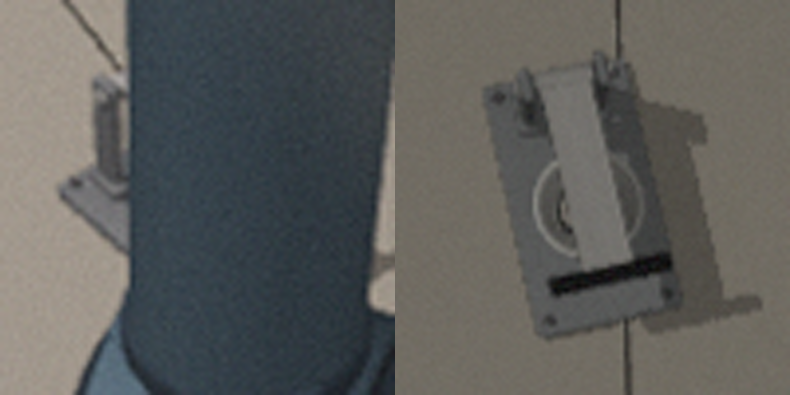

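The top view shows the arm level (96.4 mm near the bar, 96.6 mm near the hinge) and the bar top at 97.6 mm. The cartridge's white rim is inside the cup beneath the arm. The robot touches nothing.

```bash
python3 -c "
from station import *
print(close_job())"
```

```text
the job is handed in; nothing more can be done
None
```

The taller cartridge is in the cup with the clamp pressed shut over it, and the job is handed in at about 13 s of the 54 s allowed. The hand-in reports no verdict, so what follows rests on my own measurements.

- **Cartridge:** I gripped the grey-and-white one at (0.471, 0.244) and stood it in the cup. After I let go, with the clamp still open, its top was at 91.8 mm (92 expected) and about 3 mm off the cup's axis.
- **Clamp:** I pushed it over from behind with closed fingers, then pressed down until it stopped moving at 34 N. At the last check, seen from above, the arm is level (96.4 mm near the bar, 96.6 mm near the hinge) and the bar top is at 97.6 mm (98 when shut).
- **Shorter cartridge:** it measured (0.510, -0.239) after the clamp was shut, within 1 mm of its starting place.
- **Robot:** it stood well clear with no contact force.

**Disagreements and gaps:**
- The top and wrist cameras differed by 3–4 mm in y on both cartridges, so I used the mean for the grasp.
- The final scene view was hidden by the arm. The driven depth is inferred from the clamp lying level over the cartridge, not measured directly.

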